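# Close the battery cover of the microscope lamp's power pack

## Robot

A 6-joint arm with a two-finger parallel gripper is mounted at the origin on the work surface. World frame = base frame: x ahead of the robot, y to its left, z up, the work surface at z = 0. Lengths are in m, angles in rad, forces in N, time in s.
With the tool pointing down it reaches from about 0.35 to 0.975 m from the base axis. Payload 4.9 kg.
Tool frame: the origin (TCP) lies at the very end of the fingers, on their centre line; the grasp point (between the pads) lies 19 mm behind it; z points along the fingers, y is the line along which they close (so a half turn about z gives the same grasp; the last joint's range is limited). The gripper opens to 85 mm and grips with 20 to 120 N. Pads are 22 mm wide; open, the fingers measure 114 mm over their backs; the gripper's body (76 mm by 85 mm) begins 54 mm behind the grasp point. The pads swing forward as they close: fully open they stand 13 mm farther back than shut.
Start: joints at [-1.385, 0.053, 1.613, -0, 1.476, -0.119], TCP at [0.188, -0.596, 0.231] pointing down, gripper open.
Joint ranges: [-3.01, 3.01], [-1.01, 2.22], [0.06, 2.58], [-1.02, 4.17], [0.09, 2.62], [-3.14, 3.14]. Speed limits (rad/s): [2.57, 2.57, 3.14, 3.14, 3.14, 3.14].

## Interface

Orientations are given as a rotation vector (axis times angle).
In Python, from station import ctrl gives the robot as it stands. The module is installed in compiled form; this text tells all that it offers.
- The arm moves only by the tool jog_arm, never from a script. Its argument "steps" is a list of rows, each an object with "delta_rot": the turn, a rotation vector about the tool's x, y, z in degrees, a list of three; "linear": the shift along the tool's x, y, z in m, a list of three; "grip": the finger opening in m, from 0 to 0.0854. In form: [{"delta_rot": [rx, ry, rz], "linear": [x, y, z], "grip": grip}, ...]. A call has 1 to 10 rows; each row shifts and turns the commanded pose from where the row before left it, along the tool's axes as they then stand; what a row does not reach is not made up. A row lasts 1/10 s, in which the tool goes at most 50 mm and 8.59 degrees, less where a joint would pass 70% of its speed; a pose out of reach is approached as far as the arm can. A call with a gripper value outside its range is refused whole. The fingers move at their own pace and stop on an object; "newtons" is the grip in N (left out, the last holds). Time passes only in rows, so rows that do not move let the fingers close. It gives the time, the measured TCP pose, the force, the opening and the grip force at its end, in the units of the state.
- ctrl.get_obs(): the state, without advancing time (a new reading comes with each control period).
- ctrl.get_image(name): name is "side" or "top"; returns (picture, depth): 480x640x3 uint8, red, green, blue; 480x640 float32, m along the optical axis (not along the pixel's ray), 0 where there is no reading.
- ctrl.camera_info(name): a dict with "camera_matrix" (3x3 intrinsics, pixels), "distortion" ([k1, k2, p1, p2, k3] as OpenCV has them; the pictures are not rectified), "R" (3x3) and "t" (3): a world point X has camera coordinates R X + t. Camera axes: x right, y down, z forward; pixel columns grow to the right and rows downward; lengths in m; the calibration is good to about 2 mm. A picture is of the moment at which its call begins. camera_info takes no time and is no camera call.
- ctrl.finish_job(): hands the job in; it is judged then, once.
The state is a dict: "t": time; "q": joint angles; "dq": joint speeds; "effort": joint torques, N m; "tool_pos": TCP position; "tool_rot": TCP orientation; "contact_force": force on the tool from outside, world axes, zero at the start; "wrist_torque": the same for the moment, N m; "opening": finger opening in m; "grip_force": force on a finger pad.
Only numpy, scipy, OpenCV 4.12 (cv2) and the standard library are available. Lean on these libraries where they do the work, as an engineer would, in place of code of your own. Each camera call takes 0.05 s, during which the arm holds its last target. There are 200 camera calls.

## Task

The white power pack of the microscope lamp is open: pick up the loose black cover, lay it in the open end of the pack's rails with the orange tab leading, and slide it under the lips until the tab clicks behind the steel ledge, then let go. The pack is sprung and gives way as you push, so follow it and feel for the click, but be gentle, never pressing harder than about 25 N; leave everything else on the bench where it is.

Things in the scene. Friction and masses are not known exactly. Their poses are not given: they have to be found in the camera images.
- cover: Loose battery cover, about 70 g: black plate 80 x 60 x 5 mm (its x, y, z), lying flat on the bench at the start. Origin: centre of the plate's underside; +x is the leading end, the way it slides home; z up.
- grip (a point): Middle of the cover's blue upright grip block: 12 mm thick along the cover's x, 34 mm wide along y, at x = -12 mm; block spans 5 to 40 mm above the plate's underside, this point is at 28 mm. Take it from above, fingers closing along the cover's x.
- barb (a point): Bottom of the rounded barb under the tip of the orange springy tab, which is 16 mm wide and sticks out of the cover's leading end. At rest this point is at x = +63 mm in the cover's frame, level with the plate's underside (the tab ends at x = +66 mm). The tab flexes upward only.
- pack: White battery pack, open on top, two green cells inside, standing in a dock. Origin: centre of its underside, 10 mm above the bench; +x is the way the cover slides home, z up. It is sprung: pushed along +x it runs away at about 0.25 N per mm until it is solid, after 6 to 20 mm (hidden, differs each time), and comes back when let go. Over 25 N on it from cover or gripper damages it.
- rail_start (a point): On the pack, level with the rail floors (40 mm over its origin), x = -68 mm: where the cover's origin can be laid. From x = -75 to -25 mm the rails are open above, side walls flaring outward; from there to x = +42 mm grey lips (inner edges y = +-24 mm) overhang them. Play of the plate in the rails: 1.5 mm each side, 1.5 mm under the lips; lip tops are 9 to 15 mm over the floors.
- home (a point): On the pack, level with the rail floors, x = 0: where the cover's origin is when its plate meets the end stops, axes along the pack's. Latched, the cover can play back about 2 mm from here. Because the pack gives as it is pushed, this point moves on by 6 to 20 mm before the click.
- ledge (a point): Top of the back edge of the steel ledge on the pack, 3 mm over the rail floors, at x = +59.5 mm. A ramp before it lifts the barb from x = 52 mm on (cover about 12 mm short of home); the barb drops behind it (the click) with the cover about 3 mm short of home. Passing it takes about 6 to 16 N of push, varying, which drops suddenly at the click.
- dock: Dark steel dock fixed to the bench that holds the pack, base 225 x 110 x 10 mm, with a post 50 mm tall at its far (+x) end. Origin: on the bench under the pack's origin; same axes as the pack.
- stain_bottle: Bystander: amber glass dropper bottle with white cap, 40 mm across, 85 mm tall; origin at the centre of its underside.
- dish: Bystander: shallow clear glass dish, 84 mm across, 16 mm tall; origin at the centre of its underside.
- specimen_jar: Bystander: glass jar with red cap, 54 mm across, 70 mm tall; origin at the centre of its underside.
- objective: Bystander: small brass microscope objective standing on the bench, 24 mm across, 34 mm tall; origin at the centre of its underside.
- slide_box: Bystander: green box of glass slides, 100 x 80 x 35 mm; origin at the centre of its underside.
- lens_brush: Bystander: lens brush lying on the bench, about 150 mm long; origin at the middle of it.
- stage_weight: Bystander: steel disc weight, 44 mm across, 30 mm tall; origin at the centre of its underside.
Mind the look-alikes: they are no part of the job. What is shaped like the dock but blue is not meant.

How it is judged:
By the outcome, as a careful person would: the job done as asked, in the order asked, and still so for the second after the job is handed in, with the robot touching nothing.
It also fails if it takes over 70 s, if anything falls off the work surface, if the arm or the gripper's body presses on something with over 40 N, if the wrist force passes 120 N, or if a joint passes its speed limit or range.

## Working session

There is one attempt and no reset: what is moved stays moved. The work goes in short steps, Python scripts to look and compute and a tool call to move; the robot and the scene stay as the last step left them, time stands still between calls to the robot, and variables do not carry over. Pictures are saved under pics/ and viewed, at most 10 in all, crops included, and the job is handed in when it is done.

Besides the shell and the picture viewer there is one more tool, called after "Request:" by a JSON object that holds its "api" and its "payload". jog_arm: Moves the arm, as the interface text tells. Its arguments: {"type":"object","properties":{"steps":{"type":"array"},"newtons":{"type":"number"}},"required":["steps"]}

```bash
mkdir -p pics; cat > h.py <<'E'
import numpy as np,cv2
from station import ctrl
def snap(n,tag):
    im,d=ctrl.get_image(n); cv2.imwrite(f'pics/{tag}.png',im[:,:,::-1]); np.savez(f'pics/{tag}.npz',im=im,d=d); return im,d
def world(n,d):
    c=ctrl.camera_info(n);K=np.array(c['camera_matrix']);D=np.array(c['distortion']);R=np.array(c['R']);t=np.array(c['t'])
    v,u=np.mgrid[0:480,0:640]
    p=cv2.undistortPoints(np.stack([u,v],-1).reshape(-1,1,2).astype(float),K,D).reshape(480,640,2)
    X=np.concatenate([p*d[...,None],d[...,None]],-1)
    return (X-t)@R
E
python3 - <<'E'
from h import *
print(ctrl.get_obs())
for n in('top','side'):
    snap(n,n+'0'); print(ctrl.camera_info(n))
E
```

```text
{'t': 0.0, 'q': array([-1.38502772e+00,  5.33517890e-02,  1.61429753e+00,  5.85857104e-06,
        1.47598468e+00, -1.19002726e-01]), 'dq': array([-1.49046540e-04, -7.20619749e-04,  7.77238697e-05,  1.59000463e-03,
        1.54841701e-03,  9.13547913e-04]), 'effort': array([-1.22295569e-03, -3.93682945e+01, -3.70176494e+01, -1.40619413e-04,
        7.20718337e-03,  1.50443464e-05]), 'tool_pos': array([ 0.1874319 , -0.59558339,  0.23006405]), 'tool_rot': array([-3.10317049e+00, -4.76572432e-01,  9.78045526e-05]), 'contact_force': array([ 0.66218013, -0.83698435,  0.48782999]), 'wrist_torque': array([ 0.01925266, -0.02136824, -0.01623768]), 'grip_force': 0.0, 'opening': 0.08533398523723545}
{'camera_matrix': array([[531.01190794,   0.        , 317.48459914],
       [  0.        , 531.01190794, 238.86521888],
       [  0.        ,   0.        ,   1.        ]]), 'distortion': array([-0.09520376,  0.        ,  0.        ,  0.        ,  0.        ]), 'R': array([[-0.02619995, -0.99961214,  0.00944117],
       [-0.99690468,  0.02542634, -0.07439465],
       [ 0.07412574, -0.01136108, -0.99718419]]), 't': array([-0.06665189,  0.53338976,  1.559454  ])}
{'camera_matrix': array([[576.81334979,   0.        , 320.84412734],
       [  0.        , 576.81334979, 235.82703451],
       [  0.        ,   0.        ,   1.        ]]), 'distortion': array([-0.18931432,  0.        ,  0.        ,  0.        ,  0.        ]), 'R': array([[-0.93864935, -0.34441347,  0.01779788],
       [-0.21947738,  0.55675342, -0.80115873],
       [ 0.26602083, -0.75591335, -0.5981872 ]]), 't': array([0.44763066, 0.20180046, 1.49490263])}
```

View pics/top0.png

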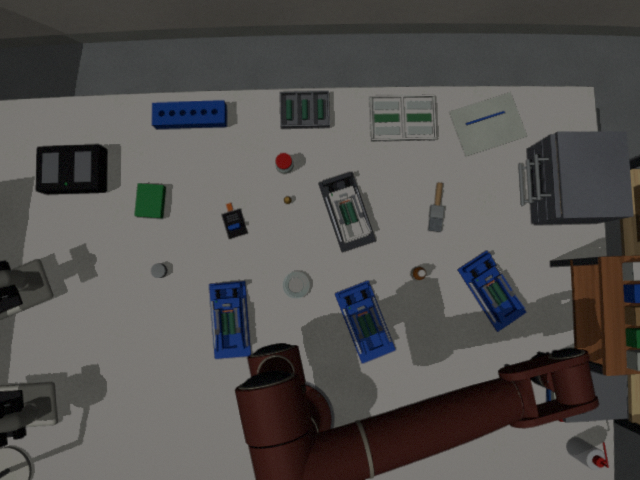

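View pics/side0.png

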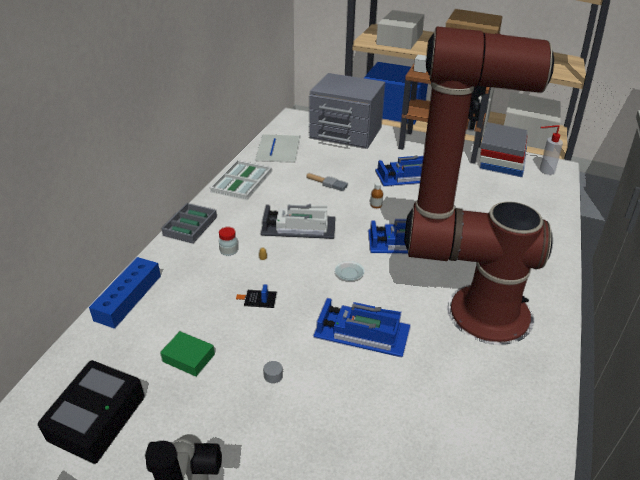

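The top view shows the loose cover at about (235,222) with its orange tab at (229,206). The black dock with the white pack is at (347,212), its post toward the top of the picture. The blue docks are decoys. I'll measure both from the depth images.

```bash
cat > m.py <<'E'
from h import *
o=[]
for n,cb,pb in(('top',(205,195,260,245),(310,165,385,255)),('side',(228,278,285,312),(255,200,342,242))):
    z=np.load(f'pics/{n}0.npz');im,d=z['im'],z['d'];W=world(n,d)
    hsv=cv2.cvtColor(im,cv2.COLOR_RGB2HSV);H,S,V=[hsv[...,i].astype(int) for i in range(3)]
    def box(b): m=np.zeros((480,640),bool);m[b[1]:b[3],b[0]:b[2]]=1;return m&(d>0)
    B=box(cb)
    for nm,m in(('orange',(S>150)&(H<20)&(V>90)),('blue',(S>150)&(H>100)&(H<125)&(V>70)),('dark',(V<70))):
        P=W[B&m]; print(n,nm,len(P),P.mean(0).round(4),np.percentile(P[:,2],[5,50,95]).round(4))
        if nm=='dark' :
            Q=P[(P[:,2]<.012)&(P[:,2]>-.004)]; r=cv2.minAreaRect(Q[:,:2].astype(np.float32)*1000);print('  rect',r,len(Q))
    B=box(pb)
    P=W[B]; print(n,'pack z hist',np.histogram(P[:,2],bins=np.arange(-.005,.09,.005)))
    b=cb;im1=cv2.resize(im[b[1]-5:b[3]+5,b[0]-5:b[2]+5],None,fx=6,fy=6,interpolation=2)
    b=pb;im2=cv2.resize(im[b[1]:b[3],b[0]:b[2]],None,fx=5,fy=5,interpolation=2)
    h=max(len(im1),len(im2));o.append(np.hstack([np.pad(i,((0,h-len(i)),(0,0),(0,0))) for i in(im1,im2)]))
for i,a in enumerate(o):
    print(a.shape);cv2.imwrite(f'pics/crop{i}.png',a[:600,:800,::-1])
E
python3 m.py
```

```text
top orange 27 [0.6372 0.1835 0.0059] [0.0014 0.0061 0.0098]
top blue 38 [0.5744 0.1661 0.0409] [0.0328 0.0413 0.0476]
top dark 486 [0.5863 0.168  0.0071] [-0.0003  0.0064  0.0148]
  rect ((586.5804443359375, 168.4602508544922), (79.99640655517578, 60.93223571777344), 16.4410457611084) 444
top pack z hist (array([1320, 1958,  849,  445,  228,  226,  148,   95,  209,  278,  252,
        212,  153,  142,   35,    2,    0,    0]), array([-0.005,  0.   ,  0.005,  0.01 ,  0.015,  0.02 ,  0.025,  0.03 ,
        0.035,  0.04 ,  0.045,  0.05 ,  0.055,  0.06 ,  0.065,  0.07 ,
        0.075,  0.08 ,  0.085]))
side orange 34 [0.6364 0.1858 0.006 ] [0.0015 0.0058 0.0094]
side blue 90 [0.5714 0.1751 0.0282] [0.0059 0.0315 0.043 ]
side dark 392 [0.5843 0.1759 0.0065] [0.0022 0.0063 0.0103]
  rect ((584.4937744140625, 173.4628143310547), (78.89128112792969, 63.288963317871094), 15.214685440063477) 382
side pack z hist (array([ 295, 1004,  356,  328,  108,  159,  137,  122,  177,  231,  220,
        229,  124,  122,   17,    0,    0,    0]), array([-0.005,  0.   ,  0.005,  0.01 ,  0.015,  0.02 ,  0.025,  0.03 ,
        0.035,  0.04 ,  0.045,  0.05 ,  0.055,  0.06 ,  0.065,  0.07 ,
        0.075,  0.08 ,  0.085]))
(450, 765, 3)
(264, 837, 3)
```

View pics/crop0.png

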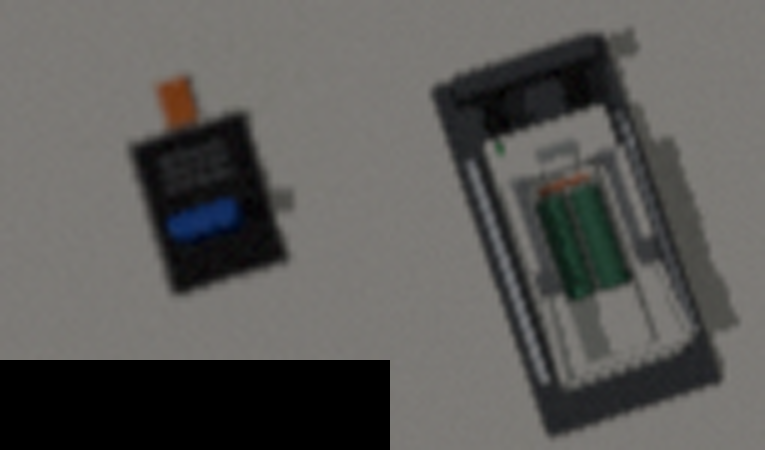

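View pics/crop1.png

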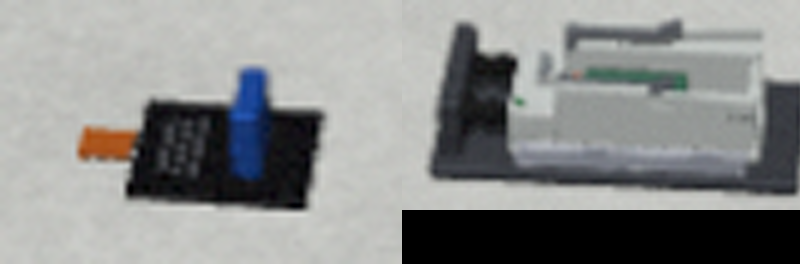

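```bash
cat >> h.py <<'E'
def ortho(n,im,o,yaw,z,xr,yr,s=0.0005):
    """plane-rectified picture in frame (o,yaw): columns = local x, rows = local y (top +y)"""
    c=ctrl.camera_info(n)
    x=np.arange(xr[0],xr[1],s);y=np.arange(yr[1],yr[0],-s);X,Y=np.meshgrid(x,y);C,S=np.cos(yaw),np.sin(yaw)
    P=np.stack([o[0]+C*X-S*Y,o[1]+S*X+C*Y,np.full_like(X,z)],-1).reshape(-1,3)
    uv,_=cv2.projectPoints(P,cv2.Rodrigues(np.array(c['R']))[0],np.array(c['t']),np.array(c['camera_matrix']),np.array(c['distortion']))
    m=uv.reshape(*X.shape,2).astype(np.float32)
    return cv2.remap(im,m[...,0],m[...,1],cv2.INTER_CUBIC)
def rect(mask,o,yaw,xr,yr,s=0.0005):
    k=max(cv2.findContours(mask.astype(np.uint8),0,1)[0],key=cv2.contourArea)
    (cx,cy),(w,h),a=cv2.minAreaRect(k); lx,ly=xr[0]+cx*s,yr[1]-cy*s
    C,S=np.cos(yaw),np.sin(yaw)
    M=cv2.moments(cv2.boxPoints(((cx,cy),(w,h),a)))
    if w<h: w,h,a=h,w,a-90
    a=(a+90)%180-90
    return [round(v,4) for v in (o[0]+C*lx-S*ly,o[1]+S*lx+C*ly,np.degrees(yaw)-a,w*s,h*s)]
E
cat > m2.py <<'E'
from h import *
o2=[]
for n in('top','side'):
    im=np.load(f'pics/{n}0.npz')['im']
    # cover outline at z=5mm
    xr,yr=(-.065,.09),(-.06,.06)
    for z in(.005,.0):
        a=ortho(n,im,(.587,.17),.287,z,xr,yr);h=cv2.cvtColor(a,cv2.COLOR_RGB2HSV).astype(int)
        dark=h[...,2]<70; orange=(h[...,1]>130)&(h[...,0]<20)
        dark=cv2.morphologyEx(dark.astype(np.uint8),cv2.MORPH_OPEN,np.ones((25,25)))
        print(n,'cover z',z,rect(dark,(.587,.17),.287,xr,yr))
        print('   orange',rect(cv2.morphologyEx(orange.astype(np.uint8),cv2.MORPH_OPEN,np.ones((5,5))),(.587,.17),.287,xr,yr))
    a=ortho(n,im,(.587,.17),.287,.04,xr,yr);h=cv2.cvtColor(a,cv2.COLOR_RGB2HSV).astype(int)
    bl=(h[...,1]>150)&(h[...,0]>100)&(h[...,0]<128)&(h[...,2]>70)
    print('   blue top',rect(bl,(.587,.17),.287,xr,yr))
    # dock lines at z=10mm: left/right edges
    o=(.60,-.155);xr,yr=(-.15,.15),(-.1,.1)
    a=ortho(n,im,o,.287,.01,xr,yr);v=cv2.cvtColor(a,cv2.COLOR_RGB2GRAY).astype(float)
    for name,rev in(('+y',0),('-y',1)):
        q=[]
        for c in range(80,520,4):
            col=v[:,c][::-1] if rev else v[:,c]
            i=np.where((col[:-1]>=80)&(col[1:]<80))[0]
            i=i[i>20]
            if len(i):
                i=i[0]; f=i+(col[i]-80)/(col[i]-col[i+1]); y=yr[1]-f*.0005 if not rev else yr[0]+f*.0005+.0005
                q.append((xr[0]+c*.0005,y))
        q=np.array(q);
        for _ in range(4):
            p=np.polyfit(q[:,0],q[:,1],1);r=q[:,1]-np.polyval(p,q[:,0]);q=q[abs(r)<max(.0015,2*r.std())]
        print(n,'dock',name,'slope deg',np.degrees(p[0]).round(2),'y0',p[1].round(4),len(q))
    o2+=[a,ortho(n,im,o,.287,.062,xr,yr)]
w=np.vstack([np.hstack(o2[:2]),np.hstack(o2[2:])]);w=cv2.resize(w,(800,533),interpolation=cv2.INTER_AREA)
cv2.imwrite('pics/ortho.png',w[:,:,::-1])
E
python3 m2.py
```

```text
top cover z 0.005 [np.float64(0.5866), np.float64(0.1688), np.float64(16.4439), 0.0795, 0.06]
   orange [np.float64(0.6364), np.float64(0.1835), np.float64(16.4439), 0.0225, 0.014]
top cover z 0.0 [np.float64(0.587), np.float64(0.1692), np.float64(15.6014), 0.0796, 0.0608]
   orange [np.float64(0.637), np.float64(0.1842), np.float64(16.4439), 0.022, 0.014]
   blue top [np.float64(0.5742), np.float64(0.1667), np.float64(106.4439), 0.033, 0.0115]
top dock +y slope deg 0.69 y0 0.0368 106
top dock -y slope deg -0.95 y0 -0.0676 91
side cover z 0.005 [np.float64(0.5848), np.float64(0.1722), np.float64(16.4439), 0.077, 0.0605]
   orange [np.float64(0.6365), np.float64(0.1851), np.float64(16.4439), 0.0235, 0.018]
side cover z 0.0 [np.float64(0.5872), np.float64(0.1675), np.float64(16.4439), 0.077, 0.061]
   orange [np.float64(0.639), np.float64(0.1801), np.float64(16.4439), 0.0235, 0.018]
   blue top [np.float64(0.5674), np.float64(0.1848), np.float64(-68.3617), 0.0677, 0.0159]
side dock +y slope deg 0.63 y0 0.0445 104
side dock -y slope deg -5.16 y0 -0.0002 106
```

View pics/ortho.png

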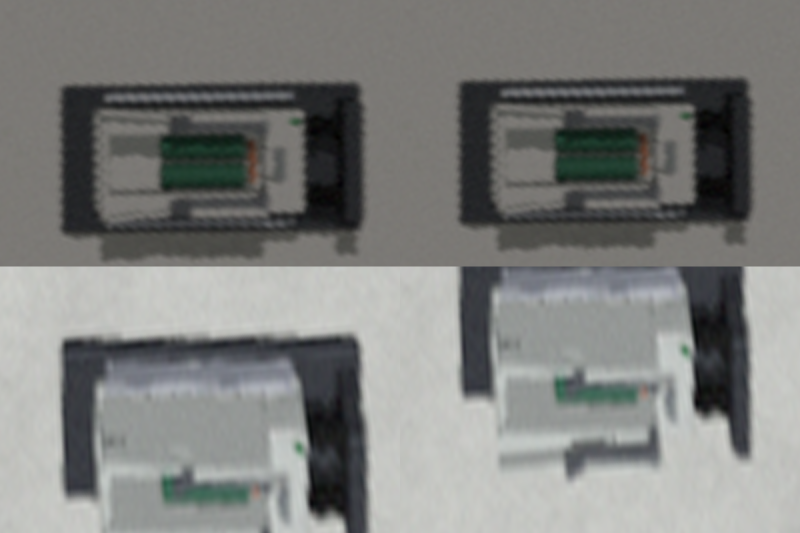

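```bash
cat > m3.py <<'E'
from h import *
from scipy.optimize import minimize_scalar as ms
im=np.load('pics/top0.npz')['im']
def g(o,yaw,z,xr,yr): return cv2.cvtColor(ortho('top',im,o,yaw,z,xr,yr),cv2.COLOR_RGB2GRAY).astype(float)
def best(o,z,xr,yr,ax):
    f=lambda a:-(np.diff(cv2.GaussianBlur(g(o,np.radians(a),z,xr,yr).mean(ax)[:,None],(0,0),2)[:,0])**2).sum()
    A=np.arange(13,21,.1);F=[f(a) for a in A];return round(A[int(np.argmin(F))],2)
o=(.60,-.155)
print('cover yaw',best((.5866,.1688),.005,(-.03,.03),(-.045,.045),1),best((.5866,.1688),.005,(-.055,.055),(-.022,.022),0))
# z, region
po=(.596,-.1695)
print('dock yaw',best(po,.01,(-.08,.08),(-.075,.075),1),'pack yaw',best(po,.06,(-.07,.065),(-.045,.045),1),'lips',best(po,.06,(-.02,.04),(-.045,.045),1),'ends',best(po,.01,(-.13,-.08),(-.04,.04),0))
def edges(p,x,s=.0005):
    p=cv2.GaussianBlur(p[:,None],(0,0),2)[:,0];d=np.diff(p);k=[i for i in range(2,len(d)-2) if abs(d[i])>1.0 and abs(d[i])>=abs(d[i-1:i+2]).max()]
    return [(round(1000*(x[0]+(i+1)*s*(1 if x[1]>x[0] else -1)),1),round(d[i],1)) for i in k]
yaw=np.radians(17)
for nm,z,xr,yr,ax in(('dock y',.01,(-.09,-.075),(-.075,.075),1),('dock y',.01,(-.07,.07),(-.075,.075),1),('lips y',.062,(-.02,.04),(-.045,.045),1),('open y',.05,(-.07,-.03),(-.045,.045),1),('dock x',.01,(-.13,.14),(-.04,.04),0),('pack x z.06',.06,(-.1,.1),(-.045,.045),0),('lip x +',.062,(-.1,.1),(.022,.03),0),('lip x -',.062,(-.1,.1),(-.03,-.022),0)):
    a=g(po,yaw,z,xr,yr); print(nm,edges(a.mean(ax),(yr[1],yr[0]) if ax else xr))
co=(.5866,.1688)
for y in (16.4,):
    a=g(co,np.radians(y),.005,(-.055,.055),(-.022,.022));print('cov x',edges(a.mean(0),(-.055,.055)))
    a=g(co,np.radians(y),.005,(-.03,.03),(-.045,.045));print('cov y',edges(a.mean(1),(.045,-.045)))
w=np.hstack([ortho('top',im,po,yaw,.05,(-.12,.08),(-.07,.07)),ortho('top',im,po,yaw,.062,(-.12,.08),(-.07,.07))]);cv2.imwrite('pics/o2.png',w[:,:,::-1])
E
python3 m3.py
```

```text
cover yaw 15.3 16.2
dock yaw 17.0 pack yaw 16.7 lips 16.4 ends 17.1
dock y [(49.0, np.float64(-8.1)), (-64.0, np.float64(5.3))]
dock y [(49.5, np.float64(-8.0)), (43.0, np.float64(7.2)), (37.0, np.float64(-8.3)), (30.5, np.float64(7.0)), (22.5, np.float64(-1.7)), (11.5, np.float64(-3.0)), (-6.0, np.float64(1.4)), (-32.5, np.float64(3.1)), (-37.0, np.float64(-1.8)), (-43.5, np.float64(1.5)), (-50.0, np.float64(-3.8)), (-57.5, np.float64(-3.3)), (-62.0, np.float64(3.8))]
lips y [(41.0, np.float64(-8.8)), (34.5, np.float64(6.7)), (25.5, np.float64(-4.1)), (16.0, np.float64(-4.3)), (8.0, np.float64(1.9)), (3.0, np.float64(-1.0)), (-2.0, np.float64(1.8)), (-17.0, np.float64(-1.3)), (-25.0, np.float64(5.4)), (-30.5, np.float64(-4.2)), (-37.5, np.float64(3.8)), (-43.0, np.float64(-4.5))]
open y [(40.0, np.float64(-7.9)), (34.0, np.float64(8.0)), (28.5, np.float64(-2.3)), (23.5, np.float64(3.1)), (15.5, np.float64(-2.8)), (0.0, np.float64(2.9)), (-24.0, np.float64(-3.1)), (-29.0, np.float64(3.3)), (-40.5, np.float64(-1.4))]
dock x [(-95.5, np.float64(-7.2)), (-71.5, np.float64(4.9)), (-64.5,
[... 352 characters left out ...]
 np.float64(-1.3)), (51.5, np.float64(2.5)), (79.5, np.float64(-6.8))]
lip x + [(-97.0, np.float64(-7.4)), (-74.0, np.float64(5.7)), (-18.0, np.float64(-3.8)), (-3.0, np.float64(2.8)), (53.5, np.float64(2.0)), (69.5, np.float64(-2.7)), (79.5, np.float64(-7.1))]
lip x - [(-97.0, np.float64(-7.5)), (-73.5, np.float64(5.6)), (-67.5, np.float64(1.4)), (-63.0, np.float64(-2.0)), (-25.0, np.float64(-2.4)), (45.5, np.float64(-2.7)), (51.5, np.float64(5.2)), (79.5, np.float64(-9.0))]
cov x [(-39.5, np.float64(-8.5)), (-14.0, np.float64(2.0)), (-1.0, np.float64(-1.8)), (9.0, np.float64(1.9)), (29.5, np.float64(-1.9)), (38.5, np.float64(6.3))]
cov y [(30.0, np.float64(-7.8)), (-30.0, np.float64(7.7))]
```

View pics/o2.png

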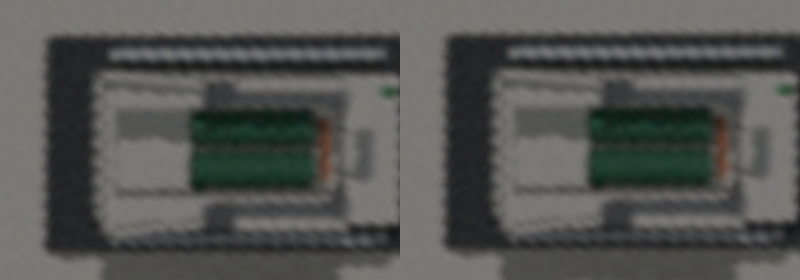

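```bash
cat > m4.py <<'E'
from h import *
exec(open('m3.py').read().split("print('cover yaw'")[0].split('from h import *')[1])
exec('def edges'+open('m3.py').read().split('def edges')[1].split('yaw=')[0])
po=(.5978,-.1752)
print('yaw lips',best(po,.063,(-.02,.04),(-.045,.045),1),'dock',best(po,.01,(-.085,.085),(.04,.075),1),best(po,.01,(-.085,.085),(-.075,-.04),1),'pack',best(po,.055,(-.07,.065),(-.045,.045),1))
yaw=np.radians(16.9)
for nm,z,xr,yr,ax in(('lip y',.063,(0,.04),(-.045,.045),1),('lip +x',.063,(-.1,.1),(.0245,.0285),0),('lip -x',.063,(-.1,.1),(-.0285,-.0245),0),('dockback',.01,(-.12,-.06),(-.04,.04),0),('packback .05',.05,(-.12,-.06),(-.02,.02),0),('ledge',.053,(.03,.1),(-.008,.008),0),('front',.06,(.03,.1),(-.03,.03),0)):
    a=g(po,yaw,z,xr,yr); print(nm,edges(a.mean(ax),(yr[1],yr[0]) if ax else xr))
# overlay with the model at po
c=ctrl.camera_info('top');C,S=np.cos(yaw),np.sin(yaw)
b=(310,165,385,255);f=6;big=cv2.resize(im[b[1]:b[3],b[0]:b[2]],None,fx=f,fy=f,interpolation=2)[:,:,::-1].copy()
big=np.clip(big.astype(int)*2,0,255).astype(np.uint8);raw=big.copy()
def L(pts,col):
    P=np.array([[po[0]+C*x-S*y,po[1]+S*x+C*y,z] for x,y,z in pts])
    uv=cv2.projectPoints(P,cv2.Rodrigues(np.array(c['R']))[0],np.array(c['t']),np.array(c['camera_matrix']),np.array(c['distortion']))[0].reshape(-1,2)
    uv=(uv-[b[0]-.5,b[1]-.5])*f
    cv2.polylines(big,[np.round(uv*8).astype(np.int32)],False,col,1,cv2.LINE_AA,3)
for s in(1,-1):
    L([(-.075,s*.0315,.05),(-.025,s*.0315,.05)],(0,255,255))
    L([(-.025,s*.033,.06),(-.025,s*.024,.06),(.042,s*.024,.06),(.042,s*.033,.06)],(0,0,255))
    L([(-.1,s*.055,.01),(.1,s*.055,.01)],(255,255,0))
L([(-.075,-.03,.05),(-.075,.03,.05)],(0,255,255));L([(.0595,-.01,.053),(.0595,.01,.053)],(255,0,255))
cv2.imwrite('pics/over.png',np.hstack([big[:, :400],raw[:,:400]]))
E
python3 m4.py
```

```text
yaw lips 15.9 dock 17.1 17.4 pack 16.5
lip y [(40.0, np.float64(6.8)), (31.5, np.float64(-5.3)), (22.5, np.float64(-4.3)), (14.0, np.float64(2.0)), (9.0, np.float64(-1.0)), (4.5, np.float64(1.8)), (-10.0, np.float64(-1.3)), (-19.0, np.float64(5.3)), (-24.5, np.float64(-4.1)), (-31.0, np.float64(5.3)), (-37.5, np.float64(-6.1)), (-43.5, np.float64(-2.4))]
lip +x [(-97.0, np.float64(-8.0)), (-74.0, np.float64(6.1)), (-67.0, np.float64(1.6)), (-19.5, np.float64(-5.6)), (52.0, np.float64(4.0)), (79.5, np.float64(-9.4))]
lip -x [(-97.5, np.float64(-7.0)), (-73.0, np.float64(5.2)), (-19.0, np.float64(-4.3)), (-14.0, np.float64(-1.5)), (40.5, np.float64(-1.3)), (52.5, np.float64(3.8)), (79.5, np.float64(-9.4))]
dockback [(-95.5, np.float64(-7.2)), (-71.5, np.float64(5.2)), (-65.0, np.float64(1.2))]
packback .05 [(-96.5, np.float64(-7.3)), (-73.0, np.float64(5.6)), (-62.5, np.float64(-1.1))]
ledge [(35.5, np.float64(2.2)), (43.0, np.float64(2.6)), (52.0, np.float64(3.5)), (58.0, np.float64(-3.3)), (66.0, np.float64(3.1)), (80.0, np.float64(-7.6))]
front [(35.0, np.float64(1.4)), (42.0, np.float64(1.4)), (51.5, np.float64(3.8)), (64.5, np.float64(1.3)), (79.5, np.float64(-8.2))]
```

View pics/over.png

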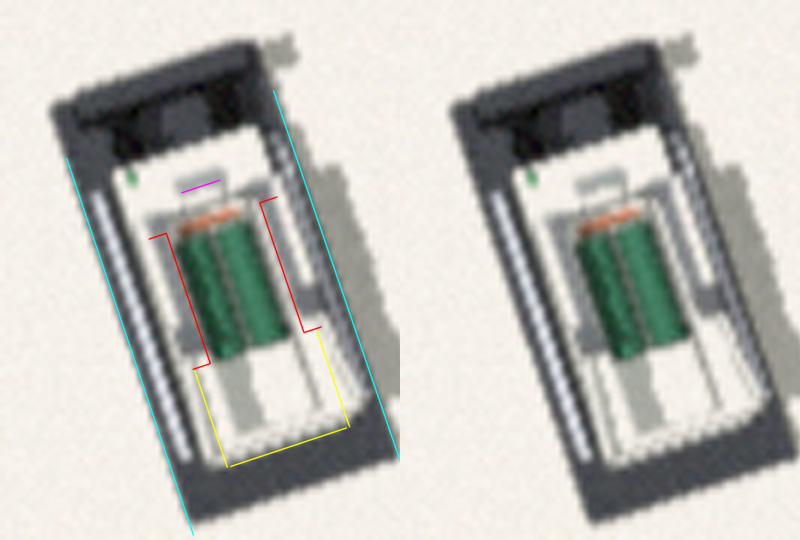

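Model overlay: the cyan dock edges and red lip lines fall on the picture, with the pack about 6 mm further along +x. That puts the pack origin near (0.6035,-0.1735) at yaw about 16.8°. The cover is at (0.586,0.169) at yaw about 16.4°, so the grip block is near (0.5745,0.166).

I'll turn the tool first.

Request:
{"api": "jog_arm", "payload": {"steps": [{"delta_rot":[0,0,-8.1],"linear":[0,0,0],"grip":0.06},{"delta_rot":[0,0,-8.1],"linear":[0,0,0],"grip":0.06},{"delta_rot":[0,0,-8.1],"linear":[0,0,0],"grip":0.06},{"delta_rot":[0,0,-8.1],"linear":[0,0,0],"grip":0.06},{"delta_rot":[0,0,-8.1],"linear":[0,0,0],"grip":0.06},{"delta_rot":[0,0,-8.1],"linear":[0,0,0],"grip":0.06},{"delta_rot":[0,0,-8.1],"linear":[0,0,0],"grip":0.06},{"delta_rot":[0,0,-8.1],"linear":[0,0,0],"grip":0.06},{"delta_rot":[0,0,-8.1],"linear":[0,0,0],"grip":0.06},{"delta_rot":[0,0,-8.1],"linear":[0,0,0],"grip":0.06}]}}

```text
t: 1.1
tool_pos: [0.1875, -0.5958, 0.2305]
tool_rot: [-2.044, -2.385, -0.001]
contact_force: [0.9, 0.2, 0.4]
opening: 0.0599
grip_force: 0.0
```

Request:
{"api": "jog_arm", "payload": {"steps": [{"delta_rot":[0,0,-7.9],"linear":[0,0,0],"grip":0.06},{"delta_rot":[0,0,0],"linear":[0,0,0],"grip":0.06},{"delta_rot":[0,0,0],"linear":[0,0,0],"grip":0.06}]}}

```text
t: 1.4
tool_pos: [0.1875, -0.596, 0.2308]
tool_rot: [-1.886, -2.512, -0.001]
contact_force: [0.3, 0.6, 0.8]
opening: 0.06
grip_force: 0.0
```

```bash
cat > to.py <<'E'
import sys
from h import *
from scipy.spatial.transform import Rotation as Ro
s=ctrl.get_obs();T=Ro.from_rotvec(s['tool_rot']).as_matrix();p=s['tool_pos']
g=[eval(a) for a in sys.argv[1:4]]
print('t',round(s['t'],2),'p',p.round(4),'yaw y',np.degrees(np.arctan2(T[1,1],T[0,1])).round(2),'z',T[:,2].round(4),'F',np.round(s['contact_force'],1),'open',round(s['opening'],4),'grip',s['grip_force'])
print('tool shift',(T.T@(np.array(g)-p)).round(4))
E
python3 to.py .5745 .166 .13
```

```text
t 1.4 p [ 0.1875 -0.596   0.2308] yaw y 16.2 z [-1.e-04  8.e-04 -1.e+00] F [0.3 0.6 0.8] open 0.06 grip 0.0
tool shift [0.6237 0.5842 0.1014]
```

Request:
{"api": "jog_arm", "payload": {"steps": [{"delta_rot":[0,0,0],"linear":[0.0346,0.0325,0],"grip":0.06},{"delta_rot":[0,0,0],"linear":[0.0346,0.0325,0],"grip":0.06},{"delta_rot":[0,0,0],"linear":[0.0346,0.0325,0],"grip":0.06},{"delta_rot":[0,0,0],"linear":[0.0346,0.0325,0],"grip":0.06},{"delta_rot":[0,0,0],"linear":[0.0346,0.0325,0],"grip":0.06},{"delta_rot":[0,0,0],"linear":[0.0346,0.0325,0],"grip":0.06},{"delta_rot":[0,0,0],"linear":[0.0346,0.0325,0],"grip":0.06},{"delta_rot":[0,0,0],"linear":[0.0346,0.0325,0],"grip":0.06},{"delta_rot":[0,0,0],"linear":[0.0346,0.0325,0],"grip":0.06},{"delta_rot":[0,0,0],"linear":[0.0346,0.0325,0],"grip":0.06}]}}

```text
t: 2.4
tool_pos: [0.4024, -0.1708, 0.2315]
tool_rot: [1.886, 2.511, 0.0]
contact_force: [0.6, -0.5, 0.1]
opening: 0.0597
grip_force: 0.0
```

Request:
{"api": "jog_arm", "payload": {"steps": [{"delta_rot":[0,0,0],"linear":[0.0346,0.0325,0],"grip":0.06},{"delta_rot":[0,0,0],"linear":[0.0346,0.0325,0],"grip":0.06},{"delta_rot":[0,0,0],"linear":[0.0346,0.0325,0],"grip":0.06},{"delta_rot":[0,0,0],"linear":[0.0346,0.0325,0],"grip":0.06},{"delta_rot":[0,0,0],"linear":[0.0346,0.0325,0.015],"grip":0.06},{"delta_rot":[0,0,0],"linear":[0.0346,0.0325,0.015],"grip":0.06},{"delta_rot":[0,0,0],"linear":[0.0346,0.0325,0.015],"grip":0.06},{"delta_rot":[0,0,0],"linear":[0.0346,0.0325,0.015],"grip":0.06},{"delta_rot":[0,0,0],"linear":[0,0,0.02],"grip":0.06},{"delta_rot":[0,0,0],"linear":[0,0,0],"grip":0.06}]}}

```text
t: 3.4
tool_pos: [0.5712, 0.1671, 0.1473]
tool_rot: [-1.879, -2.511, 0.008]
contact_force: [-0.6, 0.4, -1.2]
opening: 0.0598
grip_force: 0.0
```

```bash
python3 to.py .5745 .166 .010
```

```text
t 3.4 p [0.5712 0.1671 0.1473] yaw y 16.38 z [-0.0071 -0.0013 -1.    ] F [-0.6  0.4 -1.2] open 0.0598 grip 0.0
tool shift [-0.002   0.0038  0.1373]
```

Request:
{"api": "jog_arm", "payload": {"steps": [{"delta_rot":[0,0,0],"linear":[-0.001,0.002,0.025],"grip":0.06},{"delta_rot":[0,0,0],"linear":[0,0,0.025],"grip":0.06},{"delta_rot":[0,0,0],"linear":[0,0,0.02],"grip":0.06},{"delta_rot":[0,0,0],"linear":[0,0,0.01],"grip":0.06},{"delta_rot":[0,0,0],"linear":[0,0,0],"grip":0.06},{"delta_rot":[0,0,0],"linear":[0,0,0],"grip":0.06},{"delta_rot":[0,0,0],"linear":[0,0,0],"grip":0.06}]}}

```text
t: 4.1
tool_pos: [0.5768, 0.1658, 0.0733]
tool_rot: [1.882, 2.513, 0.003]
contact_force: [-0.3, -0.9, -0.2]
opening: 0.06
grip_force: 0.0
```

```bash
python3 to.py .5745 .166 .010
```

```text
t 4.1 p [0.5768 0.1658 0.0733] yaw y 16.33 z [ 3.e-03  5.e-04 -1.e+00] F [-0.3 -0.9 -0.2] open 0.06 grip 0.0
tool shift [ 0.0009 -0.0024  0.0633]
```

Request:
{"api": "jog_arm", "payload": {"steps": [{"delta_rot":[0,0,0],"linear":[0.0005,-0.002,0.02],"grip":0.06},{"delta_rot":[0,0,0],"linear":[0,0,0.015],"grip":0.06},{"delta_rot":[0,0,0],"linear":[0,0,0.01],"grip":0.06},{"delta_rot":[0,0,0],"linear":[0,0,0.01],"grip":0.06},{"delta_rot":[0,0,0],"linear":[0,0,0.004],"grip":0.06},{"delta_rot":[0,0,0],"linear":[0,0,0],"grip":0.06},{"delta_rot":[0,0,0],"linear":[0,0,0],"grip":0.06},{"delta_rot":[0,0,0],"linear":[0,0,0],"grip":0.06}]}}

```text
t: 4.9
tool_pos: [0.5742, 0.1658, 0.0131]
tool_rot: [1.882, 2.514, 0.002]
contact_force: [-0.2, 0.0, -0.2]
opening: 0.0601
grip_force: 0.0
```

```bash
python3 to.py .5745 .166 .010
```

```text
t 4.9 p [0.5742 0.1658 0.0131] yaw y 16.36 z [ 1.3e-03  2.0e-04 -1.0e+00] F [-0.2  0.  -0.2] open 0.0601 grip 0.0
tool shift [0.0001 0.0003 0.0031]
```

Request:
{"api": "jog_arm", "payload": {"newtons": 40, "steps": [{"delta_rot":[0,0,0],"linear":[0,0,0.003],"grip":0.03},{"delta_rot":[0,0,0],"linear":[0,0,0],"grip":0.02},{"delta_rot":[0,0,0],"linear":[0,0,0],"grip":0.014},{"delta_rot":[0,0,0],"linear":[0,0,0],"grip":0.008},{"delta_rot":[0,0,0],"linear":[0,0,0],"grip":0.004},{"delta_rot":[0,0,0],"linear":[0,0,0],"grip":0.0},{"delta_rot":[0,0,0],"linear":[0,0,0],"grip":0.0},{"delta_rot":[0,0,0],"linear":[0,0,0],"grip":0.0}]}}

```text
t: 5.7
tool_pos: [0.5737, 0.1657, 0.0095]
tool_rot: [1.883, 2.515, 0.0]
contact_force: [0.1, 0.1, 1.0]
opening: 0.0117
grip_force: 39.7
```

```bash
python3 to.py .5745 .166 .010
```

```text
t 5.7 p [0.5737 0.1657 0.0095] yaw y 16.36 z [ 3.e-04  1.e-04 -1.e+00] F [0.1 0.1 1. ] open 0.0117 grip 39.68194842338562
tool shift [ 0.      0.0008 -0.0005]
```

Request:
{"api": "jog_arm", "payload": {"steps": [{"delta_rot":[0,0,0],"linear":[0,0,-0.02],"grip":0.0},{"delta_rot":[0,0,0],"linear":[0,0,-0.03],"grip":0.0},{"delta_rot":[0,0,0],"linear":[0,0,-0.03],"grip":0.0},{"delta_rot":[0,0,0],"linear":[0,0,-0.03],"grip":0.0},{"delta_rot":[0,0,0],"linear":[-0.01,-0.005,-0.01],"grip":0.0},{"delta_rot":[0,0,0],"linear":[-0.02,-0.01,0],"grip":0.0},{"delta_rot":[0,0,0],"linear":[-0.03,-0.013,0],"grip":0.0},{"delta_rot":[0,0,0],"linear":[-0.03,-0.013,0],"grip":0.0},{"delta_rot":[0,0,0],"linear":[-0.03,-0.013,0],"grip":0.0},{"delta_rot":[0,0,0],"linear":[-0.03,-0.013,0],"grip":0.0}]}}

```text
t: 6.7
tool_pos: [0.55, 0.0012, 0.1276]
tool_rot: [-1.882, -2.513, 0.002]
contact_force: [0.0, 0.4, -2.1]
opening: 0.0113
grip_force: 39.5
```

Request:
{"api": "jog_arm", "payload": {"steps": [{"delta_rot":[0,0,0],"linear":[-0.03,-0.013,0],"grip":0.0},{"delta_rot":[0,0,0],"linear":[-0.03,-0.013,0],"grip":0.0},{"delta_rot":[0,0,0],"linear":[-0.03,-0.013,0],"grip":0.0},{"delta_rot":[0,0,0],"linear":[-0.03,-0.013,0],"grip":0.0},{"delta_rot":[0,0,0],"linear":[-0.03,-0.013,0],"grip":0.0},{"delta_rot":[0,0,0],"linear":[-0.02,-0.01,0],"grip":0.0},{"delta_rot":[0,0,0],"linear":[-0.01,-0.005,0],"grip":0.0},{"delta_rot":[0,0,0],"linear":[0,0,0],"grip":0.0},{"delta_rot":[0,0,0],"linear":[0,0,0],"grip":0.0},{"delta_rot":[0,0,0],"linear":[0,0,0],"grip":0.0}]}}

```text
t: 7.7
tool_pos: [0.5254, -0.1912, 0.1289]
tool_rot: [-1.881, -2.516, -0.0]
contact_force: [-0.5, -0.4, -2.3]
opening: 0.0114
grip_force: 39.5
```

```bash
python3 to.py .5269 -.1967 .12; python3 - <<'E'
from h import *
for n in('top','side'): snap(n,n+'1')
a=cv2.imread('pics/top1.png')[140:290,270:420];b=cv2.imread('pics/side1.png')[150:300,220:370]
cv2.imwrite('pics/hov.png',np.hstack([cv2.resize(x,(400,400),interpolation=2) for x in(a,b)]))
E
```

```text
t 7.7 p [ 0.5254 -0.1912  0.1289] yaw y 16.44 z [-5.e-04  6.e-04 -1.e+00] F [-0.5 -0.4 -2.3] open 0.0114 grip 39.46518123149872
tool shift [-0.0057 -0.0001  0.0089]
```

View pics/hov.png

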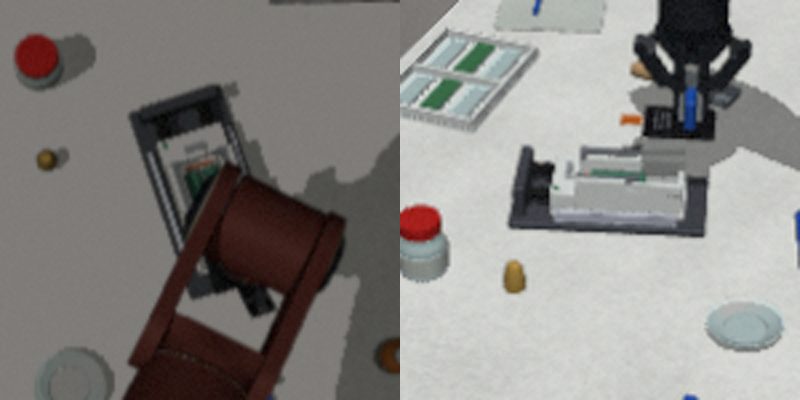

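The side view shows the cover held level at about (680,122) in the crop, tab leading, behind and above the pack. The top view is blocked by the arm. Next I line it up and lower it.

Request:
{"api": "jog_arm", "payload": {"steps": [{"delta_rot":[0,0,-0.4],"linear":[-0.005,-0.0025,0],"grip":0.0},{"delta_rot":[0,0,0],"linear":[0,0,0.015],"grip":0.0},{"delta_rot":[0,0,0],"linear":[0,0,0.02],"grip":0.0},{"delta_rot":[0,0,0],"linear":[0,0,0.015],"grip":0.0},{"delta_rot":[0,0,0],"linear":[0,0,0.01],"grip":0.0},{"delta_rot":[0,0,0],"linear":[0,0,0],"grip":0.0},{"delta_rot":[0,0,0],"linear":[0,0,0],"grip":0.0},{"delta_rot":[0,0,0],"linear":[0,0,0],"grip":0.0}]}}

```text
t: 8.6
tool_pos: [0.5252, -0.1982, 0.0703]
tool_rot: [1.873, 2.52, 0.0]
contact_force: [-0.3, 0.4, -1.1]
opening: 0.0114
grip_force: 39.5
```

```bash
python3 to.py .5243 -.1968 .06
```

```text
t 8.6 p [ 0.5252 -0.1982  0.0703] yaw y 16.76 z [ 1.6e-03 -8.0e-04 -1.0e+00] F [-0.3  0.4 -1.1] open 0.0114 grip 39.465744495391846
tool shift [ 0.0016 -0.0005  0.0103]
```

Request:
{"api": "jog_arm", "payload": {"steps": [{"delta_rot":[0,0,0],"linear":[0.0015,-0.0005,0.003],"grip":0.0},{"delta_rot":[0,0,0],"linear":[0,0,0.002],"grip":0.0},{"delta_rot":[0,0,0],"linear":[0,0,0],"grip":0.0},{"delta_rot":[0,0,0],"linear":[0,0,0],"grip":0.0}]}}

```text
t: 9.0
tool_pos: [0.5236, -0.1965, 0.0643]
tool_rot: [1.874, 2.522, -0.0]
contact_force: [-0.5, 0.6, -0.6]
opening: 0.0116
grip_force: 39.5
```

Request:
{"api": "jog_arm", "payload": {"steps": [{"delta_rot":[0,0,0],"linear":[0,0,0.002],"grip":0.0},{"delta_rot":[0,0,0],"linear":[0,0,0],"grip":0.0},{"delta_rot":[0,0,0],"linear":[0,0,0],"grip":0.0}]}}

```text
t: 9.3
tool_pos: [0.5235, -0.1965, 0.0622]
tool_rot: [-1.874, -2.521, 0.0]
contact_force: [-0.6, 0.4, -1.3]
opening: 0.0114
grip_force: 39.5
```

```bash
python3 to.py .5243 -.1968 .06; python3 - <<'E'
from h import *
snap('side','side2')
b=cv2.imread('pics/side2.png')[190:250,245:345]
cv2.imwrite('pics/low.png',cv2.resize(b,(800,480),interpolation=2))
E
```

```text
t 9.3 p [ 0.5235 -0.1965  0.0622] yaw y 16.76 z [-2.e-04  1.e-04 -1.e+00] F [-0.6  0.4 -1.3] open 0.0114 grip 39.465272426605225
tool shift [-0.0005  0.0007  0.0022]
```

View pics/low.png

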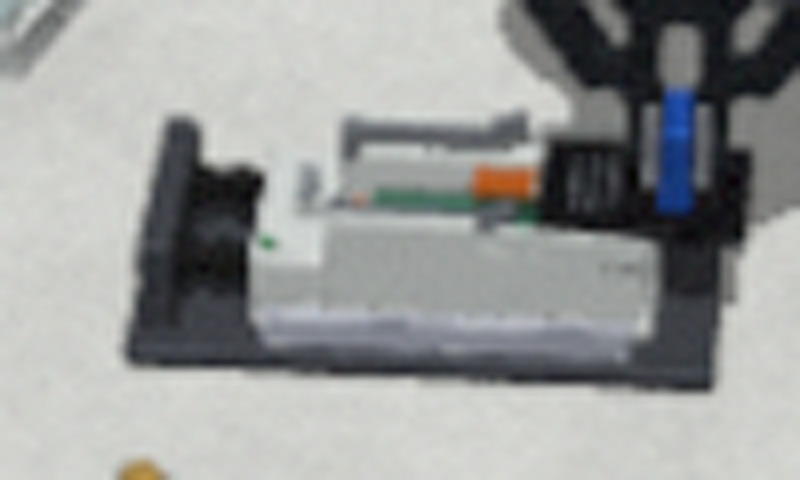

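The side view shows the cover in the open end with the tab over the cells at (505,183). The front edge of the plate is just behind the lips at about (540,200). I'll lower until contact.

Request:
{"api": "jog_arm", "payload": {"steps": [{"delta_rot":[0,0,0],"linear":[0,0,0.0015],"grip":0.0},{"delta_rot":[0,0,0],"linear":[0,0,0],"grip":0.0},{"delta_rot":[0,0,0],"linear":[0,0,0],"grip":0.0}]}}

```text
t: 9.65
tool_pos: [0.5235, -0.1965, 0.0607]
tool_rot: [-1.874, -2.521, -0.0]
contact_force: [-0.5, 0.2, -0.6]
opening: 0.0112
grip_force: 39.5
```

Request:
{"api": "jog_arm", "payload": {"steps": [{"delta_rot":[0,0,0],"linear":[0,0,0.001],"grip":0.0},{"delta_rot":[0,0,0],"linear":[0,0,0],"grip":0.0},{"delta_rot":[0,0,0],"linear":[0,0,0],"grip":0.0}]}}

```text
t: 9.95
tool_pos: [0.5235, -0.1965, 0.0598]
tool_rot: [-1.874, -2.521, 0.0]
contact_force: [0.3, -0.3, -0.7]
opening: 0.0115
grip_force: 39.5
```

```bash
python3 to.py .5243 -.1968 .06
```

```text
t 9.95 p [ 0.5235 -0.1965  0.0598] yaw y 16.76 z [-1.e-04  1.e-04 -1.e+00] F [ 0.3 -0.3 -0.7] open 0.0115 grip 39.46560859680176
tool shift [-0.0005  0.0007 -0.0002]
```

Request:
{"api": "jog_arm", "payload": {"steps": [{"delta_rot":[0,0,0],"linear":[0,0.003,0],"grip":0.0},{"delta_rot":[0,0,0],"linear":[0,0.003,0],"grip":0.0},{"delta_rot":[0,0,0],"linear":[0,0,0],"grip":0.0}]}}

```text
t: 10.25
tool_pos: [0.5298, -0.1947, 0.0599]
tool_rot: [1.873, 2.522, 0.0]
contact_force: [-0.4, -0.2, -0.9]
opening: 0.0111
grip_force: 39.5
```

Request:
{"api": "jog_arm", "payload": {"steps": [{"delta_rot":[0,0,0],"linear":[0,0.003,0],"grip":0.0},{"delta_rot":[0,0,0],"linear":[0,0.003,0],"grip":0.0},{"delta_rot":[0,0,0],"linear":[0,0,0],"grip":0.0}]}}

```text
t: 10.55
tool_pos: [0.5355, -0.193, 0.0599]
tool_rot: [1.873, 2.522, 0.0]
contact_force: [0.1, 0.1, -1.4]
opening: 0.0116
grip_force: 39.5
```

Request:
{"api": "jog_arm", "payload": {"steps": [{"delta_rot":[0,0,0],"linear":[0,0.003,0],"grip":0.0},{"delta_rot":[0,0,0],"linear":[0,0.003,0],"grip":0.0},{"delta_rot":[0,0,0],"linear":[0,0,0],"grip":0.0}]}}

```text
t: 10.85
tool_pos: [0.5412, -0.1913, 0.0599]
tool_rot: [1.873, 2.522, 0.0]
contact_force: [0.0, -0.6, 0.4]
opening: 0.0113
grip_force: 39.5
```

```bash
cat > f.py <<'E'
import numpy as np
from station import ctrl
from scipy.spatial.transform import Rotation as Ro
s=ctrl.get_obs();T=Ro.from_rotvec(s['tool_rot']).as_matrix();p=s['tool_pos'];a=np.radians(16.8)
u=np.array([np.cos(a),np.sin(a),0]);v=np.array([-u[1],u[0],0]);o=np.array([.6035,-.1735,.05]);d=p+.0125*u-.0006*v-o
F=s['contact_force'];print('t',round(s['t'],2),'cover in pack mm',np.round(1000*np.array([d@u,d@v,d[2]-.0095]),1),'F along,lat,z',np.round([F@u,F@v,F[2]],1),'yaw',np.degrees(np.arctan2(T[1,1],T[0,1])).round(2),'z',T[:2,2].round(4),'torque',np.round(s['wrist_torque'],2),'open',round(s['opening'],4))
E
python3 f.py
```

```text
t 10.85 cover in pack mm [-52.3   0.4   0.4] F along,lat,z [-0.1 -0.5  0.4] yaw 16.78 z [ 0.0003 -0.0001] torque [-0.09  0.05  0.01] open 0.0113
```

Request:
{"api": "jog_arm", "payload": {"steps": [{"delta_rot":[0,0,0],"linear":[0,0.003,0],"grip":0.0},{"delta_rot":[0,0,0],"linear":[0,0.003,0],"grip":0.0},{"delta_rot":[0,0,0],"linear":[0,0.003,0],"grip":0.0},{"delta_rot":[0,0,0],"linear":[0,0.003,0],"grip":0.0},{"delta_rot":[0,0,0],"linear":[0,0,0],"grip":0.0}]}}

```text
t: 11.35
tool_pos: [0.5527, -0.1878, 0.0599]
tool_rot: [1.873, 2.522, 0.0]
contact_force: [0.2, -0.3, -1.2]
opening: 0.011
grip_force: 39.5
```

```bash
python3 f.py
```

```text
t 11.35 cover in pack mm [-40.2   0.4   0.4] F along,lat,z [ 0.2 -0.3 -1.2] yaw 16.78 z [ 0.0003 -0.0001] torque [-0.    0.09  0.05] open 0.011
```

Request:
{"api": "jog_arm", "payload": {"steps": [{"delta_rot":[0,0,0],"linear":[0,0.003,0],"grip":0.0},{"delta_rot":[0,0,0],"linear":[0,0.003,0],"grip":0.0},{"delta_rot":[0,0,0],"linear":[0,0.003,0],"grip":0.0},{"delta_rot":[0,0,0],"linear":[0,0,0],"grip":0.0}]}}

```text
t: 11.75
tool_pos: [0.5613, -0.1852, 0.0599]
tool_rot: [1.873, 2.522, 0.0]
contact_force: [-0.3, 1.0, -1.3]
opening: 0.0116
grip_force: 39.5
```

```bash
python3 f.py
```

```text
t 11.75 cover in pack mm [-31.3   0.4   0.4] F along,lat,z [ 0.   1.  -1.3] yaw 16.78 z [ 0.0003 -0.0001] torque [ 0.05  0.01 -0.02] open 0.0116
```

Request:
{"api": "jog_arm", "payload": {"steps": [{"delta_rot":[0,0,0],"linear":[0,0.003,0],"grip":0.0},{"delta_rot":[0,0,0],"linear":[0,0.003,0],"grip":0.0},{"delta_rot":[0,0,0],"linear":[0,0.003,0],"grip":0.0},{"delta_rot":[0,0,0],"linear":[0,0,0],"grip":0.0}]}}

```text
t: 12.15
tool_pos: [0.57, -0.1826, 0.0599]
tool_rot: [1.873, 2.522, 0.0]
contact_force: [0.7, -0.2, -1.0]
opening: 0.0114
grip_force: 39.5
```

```bash
python3 f.py
```

```text
t 12.15 cover in pack mm [-22.2   0.4   0.4] F along,lat,z [ 0.6 -0.4 -1. ] yaw 16.78 z [ 0.0003 -0.0001] torque [-0.05  0.05 -0.04] open 0.0114
```

Request:
{"api": "jog_arm", "payload": {"steps": [{"delta_rot":[0,0,0],"linear":[0,0.003,0],"grip":0.0},{"delta_rot":[0,0,0],"linear":[0,0.003,0],"grip":0.0},{"delta_rot":[0,0,0],"linear":[0,0,0],"grip":0.0}]}}

```text
t: 12.45
tool_pos: [0.5757, -0.1809, 0.0599]
tool_rot: [1.873, 2.521, 0.0]
contact_force: [-0.3, 0.4, -0.5]
opening: 0.0115
grip_force: 39.5
```

Request:
{"api": "jog_arm", "payload": {"steps": [{"delta_rot":[0,0,0],"linear":[0,0.002,0],"grip":0.0},{"delta_rot":[0,0,0],"linear":[0,0.002,0],"grip":0.0},{"delta_rot":[0,0,0],"linear":[0,0,0],"grip":0.0}]}}

```text
t: 12.75
tool_pos: [0.5793, -0.1798, 0.0598]
tool_rot: [1.874, 2.522, 0.0]
contact_force: [0.1, 0.4, -1.2]
opening: 0.0114
grip_force: 39.5
```

Request:
{"api": "jog_arm", "payload": {"steps": [{"delta_rot":[0,0,0],"linear":[0,0.002,0],"grip":0.0},{"delta_rot":[0,0,0],"linear":[0,0.002,0],"grip":0.0},{"delta_rot":[0,0,0],"linear":[0,0,0],"grip":0.0}]}}

```text
t: 13.05
tool_pos: [0.5831, -0.1786, 0.0599]
tool_rot: [-1.874, -2.522, 0.0]
contact_force: [-0.2, 1.0, -0.9]
opening: 0.0113
grip_force: 39.5
```

Request:
{"api": "jog_arm", "payload": {"steps": [{"delta_rot":[0,0,0],"linear":[0,0.002,0],"grip":0.0},{"delta_rot":[0,0,0],"linear":[0,0.002,0],"grip":0.0},{"delta_rot":[0,0,0],"linear":[0,0,0],"grip":0.0}]}}

```text
t: 13.35
tool_pos: [0.5869, -0.1775, 0.0599]
tool_rot: [1.874, 2.521, 0.0]
contact_force: [-1.3, -0.6, 1.2]
opening: 0.0113
grip_force: 39.6
```

```bash
python3 f.py
```

```text
t 13.35 cover in pack mm [-4.5  0.4  0.4] F along,lat,z [-1.4 -0.2  1.2] yaw 16.77 z [ 0.0001 -0.    ] torque [-0.01  0.21 -0.03] open 0.0113
```

Request:
{"api": "jog_arm", "payload": {"steps": [{"delta_rot":[0,0,0],"linear":[0,0.002,0],"grip":0.0},{"delta_rot":[0,0,0],"linear":[0,0.002,0],"grip":0.0},{"delta_rot":[0,0,0],"linear":[0,0,0],"grip":0.0}]}}

```text
t: 13.65
tool_pos: [0.5909, -0.1763, 0.0599]
tool_rot: [1.874, 2.521, 0.0]
contact_force: [-2.9, -0.9, 1.1]
opening: 0.0114
grip_force: 39.7
```

Request:
{"api": "jog_arm", "payload": {"steps": [{"delta_rot":[0,0,0],"linear":[0,0.002,0],"grip":0.0},{"delta_rot":[0,0,0],"linear":[0,0,0],"grip":0.0}]}}

```text
t: 13.85
tool_pos: [0.5926, -0.1758, 0.06]
tool_rot: [-1.874, -2.522, 0.0]
contact_force: [-4.3, -1.7, 2.4]
opening: 0.0116
grip_force: 40.0
```

Request:
{"api": "jog_arm", "payload": {"steps": [{"delta_rot":[0,0,0],"linear":[0,0.002,0],"grip":0.0},{"delta_rot":[0,0,0],"linear":[0,0,0],"grip":0.0}]}}

```text
t: 14.05
tool_pos: [0.594, -0.1754, 0.0599]
tool_rot: [-1.873, -2.521, 0.002]
contact_force: [-6.6, -1.4, 3.3]
opening: 0.0115
grip_force: 40.1
```

```bash
python3 f.py
```

```text
t 14.05 cover in pack mm [2.9 0.3 0.4] F along,lat,z [-6.7  0.5  3.3] yaw 16.77 z [-0.0014 -0.0003] torque [-0.18  0.86 -0.01] open 0.0115
```

Request:
{"api": "jog_arm", "payload": {"steps": [{"delta_rot":[0,0,0],"linear":[0,0.001,0],"grip":0.0},{"delta_rot":[0,0,0],"linear":[0,0,0],"grip":0.0}]}}

```text
t: 14.25
tool_pos: [0.5947, -0.1752, 0.0599]
tool_rot: [-1.873, -2.521, 0.003]
contact_force: [-6.1, -2.1, 4.1]
opening: 0.0116
grip_force: 40.2
```

Request:
{"api": "jog_arm", "payload": {"steps": [{"delta_rot":[0,0,0],"linear":[0,0.001,0],"grip":0.0},{"delta_rot":[0,0,0],"linear":[0,0,0],"grip":0.0}]}}

```text
t: 14.45
tool_pos: [0.5954, -0.175, 0.06]
tool_rot: [-1.873, -2.52, 0.003]
contact_force: [-8.3, -2.5, 4.6]
opening: 0.0115
grip_force: 40.3
```

Request:
{"api": "jog_arm", "payload": {"steps": [{"delta_rot":[0,0,0],"linear":[0,0.001,0],"grip":0.0},{"delta_rot":[0,0,0],"linear":[0,0,0],"grip":0.0}]}}

```text
t: 14.65
tool_pos: [0.598, -0.1746, 0.0605]
tool_rot: [1.873, 2.52, 0.002]
contact_force: [0.4, -0.8, 0.3]
opening: 0.0116
grip_force: 39.5
```

```bash
python3 f.py
```

```text
t 14.65 cover in pack mm [ 7. -0.  1.] F along,lat,z [ 0.2 -0.8  0.3] yaw 16.74 z [ 0.002  -0.0002] torque [-0.01  0.06 -0.08] open 0.0116
```

The push built up to about 9 N, then fell suddenly to about 0 with a small jump forward, which looks like the click. A gentle pull back will check the latch.

Request:
{"api": "jog_arm", "payload": {"steps": [{"delta_rot":[0,0,0],"linear":[0,-0.0015,0],"grip":0.0},{"delta_rot":[0,0,0],"linear":[0,-0.0015,0],"grip":0.0},{"delta_rot":[0,0,0],"linear":[0,0,0],"grip":0.0}]}}

```text
t: 14.95
tool_pos: [0.5944, -0.1751, 0.0598]
tool_rot: [1.874, 2.521, 0.0]
contact_force: [-2.0, -0.2, 0.7]
opening: 0.0115
grip_force: 39.8
```

Request:
{"api": "jog_arm", "payload": {"steps": [{"delta_rot":[0,0,0],"linear":[0,-0.0015,0],"grip":0.0},{"delta_rot":[0,0,0],"linear":[0,-0.0015,0],"grip":0.0},{"delta_rot":[0,0,0],"linear":[0,0,0],"grip":0.0}]}}

```text
t: 15.25
tool_pos: [0.5914, -0.1761, 0.0598]
tool_rot: [-1.874, -2.521, 0.0]
contact_force: [-0.7, -0.6, 0.2]
opening: 0.0114
grip_force: 39.7
```

```bash
python3 f.py
```

```text
t 15.25 cover in pack mm [0.1 0.5 0.3] F along,lat,z [-0.9 -0.3  0.2] yaw 16.76 z [-0.0002  0.    ] torque [0.04 0.03 0.03] open 0.0114
```

Request:
{"api": "jog_arm", "payload": {"steps": [{"delta_rot":[0,0,0],"linear":[0,-0.0015,0],"grip":0.0},{"delta_rot":[0,0,0],"linear":[0,0,0],"grip":0.0}]}}

```text
t: 15.45
tool_pos: [0.5904, -0.1763, 0.0598]
tool_rot: [1.874, 2.521, 0.001]
contact_force: [2.6, 0.7, -1.2]
opening: 0.0117
grip_force: 39.5
```

Request:
{"api": "jog_arm", "payload": {"steps": [{"delta_rot":[0,0,0],"linear":[0,-0.0015,0],"grip":0.0},{"delta_rot":[0,0,0],"linear":[0,0,0],"grip":0.0}]}}

```text
t: 15.65
tool_pos: [0.59, -0.1765, 0.0598]
tool_rot: [1.873, 2.519, 0.004]
contact_force: [6.9, 1.6, -4.7]
opening: 0.0117
grip_force: 39.2
```

```bash
python3 f.py
```

```text
t 15.65 cover in pack mm [-1.3  0.5  0.3] F along,lat,z [ 7.1 -0.4 -4.7] yaw 16.75 z [0.0038 0.0006] torque [ 0.3  -1.1  -0.02] open 0.0117
```

The pull meets a firm +7 N about 1 mm back, so the cover is latched. I'll ease off, release and retreat upward.

Request:
{"api": "jog_arm", "payload": {"steps": [{"delta_rot":[0,0,0],"linear":[0,0.0015,0],"grip":0.0},{"delta_rot":[0,0,0],"linear":[0,0.001,0],"grip":0.0},{"delta_rot":[0,0,0],"linear":[0,0,0],"grip":0.0},{"delta_rot":[0,0,0],"linear":[0,0,0],"grip":0.016},{"delta_rot":[0,0,0],"linear":[0,0,0],"grip":0.022},{"delta_rot":[0,0,0],"linear":[0,0,0],"grip":0.03},{"delta_rot":[0,0,0],"linear":[0,0,0],"grip":0.035},{"delta_rot":[0,0,0],"linear":[0,0,0],"grip":0.035}]}}

```text
t: 16.45
tool_pos: [0.591, -0.1762, 0.0598]
tool_rot: [-1.874, -2.521, 0.0]
contact_force: [-0.5, 0.3, 0.4]
opening: 0.035
grip_force: 0.0
```

```bash
python3 f.py
```

```text
t 16.45 cover in pack mm [-0.2  0.4  0.3] F along,lat,z [-0.3  0.4  0.4] yaw 16.76 z [-0.0001  0.    ] torque [-0.04  0.02  0.02] open 0.035
```

Request:
{"api": "jog_arm", "payload": {"steps": [{"delta_rot":[0,0,0],"linear":[0,0,-0.01],"grip":0.035},{"delta_rot":[0,0,0],"linear":[0,0,-0.02],"grip":0.035},{"delta_rot":[0,0,0],"linear":[0,0,-0.03],"grip":0.035},{"delta_rot":[0,0,0],"linear":[0,0,-0.04],"grip":0.035},{"delta_rot":[0,0,0],"linear":[0,0,-0.04],"grip":0.035},{"delta_rot":[0,0,0],"linear":[0,-0.03,-0.02],"grip":0.035},{"delta_rot":[0,0,0],"linear":[0,-0.03,0],"grip":0.035},{"delta_rot":[0,0,0],"linear":[0,-0.03,0],"grip":0.035},{"delta_rot":[0,0,0],"linear":[0,0,0],"grip":0.035},{"delta_rot":[0,0,0],"linear":[0,0,0],"grip":0.035}]}}

```text
t: 17.45
tool_pos: [0.5049, -0.2023, 0.2207]
tool_rot: [1.874, 2.519, 0.001]
contact_force: [0.9, -0.2, -0.8]
opening: 0.0352
grip_force: 0.0
```

```bash
python3 f.py; python3 - <<'E'
from h import *
snap('side','side3');snap('top','top3')
b=cv2.imread('pics/side3.png')[190:250,245:345];a=cv2.imread('pics/top3.png')[150:270,300:400]
cv2.imwrite('pics/end.png',np.hstack([cv2.resize(b,(450,270),interpolation=2),np.pad(cv2.resize(a,(225,270),interpolation=2),((0,0),(0,0),(0,0)))]))
E
```

```text
t 17.45 cover in pack mm [-90.2   0.3 161.2] F along,lat,z [ 0.8 -0.5 -0.8] yaw 16.71 z [ 0.0016 -0.0005] torque [-0.    0.01  0.02] open 0.0352
```

View pics/end.png

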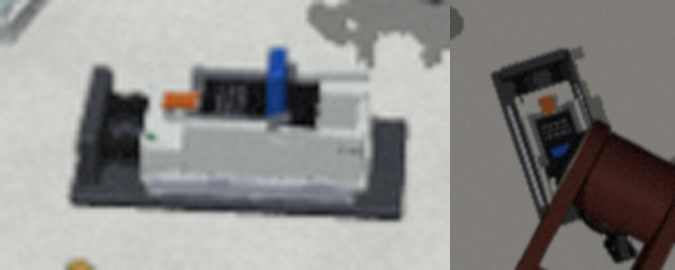

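The cover lies under the lips with its orange tab over the ledge at (182,100), and the gripper is clear of everything.

```bash
python3 -c "from station import ctrl; print(ctrl.finish_job())"
```

```text
the job is handed in; nothing more can be done
None
```

The cover is latched in the pack: the push built to about 9 N before the click, it then held against a 7 N pull back, and I released it, moved the gripper clear and handed the job in at about 17.5 s.

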